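Swing the catch aside and push the counterweighted beam gate open

TASK

Open the beam gate that stands between the iris and the detector: push the upright black pin of its catch away from the handle end until the catch is swung well clear of the gate arm, then push the red crossbar up and over until the counterweighted arm passes its balance point and stays raised by itself. Push with the closed fingers only: do not grip the crossbar, the arm or the pin, and do not flick the arm up. Leave the iris, the detector and all the other things on the table where they stand.

Things in the scene. Friction and masses are not known exactly. Their poses are not given: they have to be found in the camera images.
- beam_gate: gate stand bolted to the table: black foot 135x104x12 mm, two dark cheeks 92 mm high with the arm's pivot, steel catch column (16 mm thick, 106 mm high) at x -55, y +42 mm, with a ledge under the arm. Origin on the table straight below the pivot; x axis level, from the lowered arm's handle end to the pivot (away from the robot, within 0.4 rad), z up. The arm swings in the plane y = 0
- gate_pivot (a point): centre of the arm's pivot, 75 mm above the table; it turns about the stand's y axis. Axes as the stand's. The brass counterweight (30 mm dia) sits 64 mm from it, on a stub at about right angles to the arm: up and a little behind (+x) while the arm is down, level behind when raised
- gate_arm (a joint): arm angle (rad): 0 down (blocks the beam), 1.36 raised on its stop. Down, the straight 10 mm steel rod slopes up from the pivot at 0.384 rad (22 deg) along the stand's -x; black blade 44x46 mm 114 mm out, crossbar at its end. Balance at 0.78: below it the arm falls back to 0, beyond it the counterweight takes it on to 1.36. 1 N at the crossbar lifts it; damped. Held down while the catch is over it
- gate_handle (a point): centre of the red crossbar on the arm's free end: 12 mm thick, 70 mm long along the stand's y, 168 mm from the pivot. Arm down: 156 mm from the pivot along the stand's -x and 63 mm above it (138 mm above the table); it rises and moves to +x as the arm turns. Free space under it and on its robot side. Its axes turn with the arm: x along the rod to the pivot, y the bar, z square to both, upward
- gate_catch (a joint): angle (rad) of the flat catch that turns on the column's top: 0 its inner end lies square over the arm, 1.45 its stop, parallel to the arm; clear of the arm from 0.92. Starts at 0 to 0.25, opens as its pin is pushed along the stand's +x; friction (0.5 N at the pin) keeps it where it is left
- catch_pin (a point): upright black push pin, 10 mm dia, 28 mm tall, on the catch's outer end. Point on its axis, 126.5 mm above the table, 15 mm above its foot (where the 5 mm bar begins), 13 mm below its top. At catch angle c it is 42*sin(c) mm along the stand's +x and 42*cos(c) mm along its +y from the column's axis
- iris: iris diaphragm on a post with a light foot, 73x52x141 mm, loose, stands to the left (gate +y) of the gate blade; origin under its centre. Bystander
- detector: round black photodetector head on a post, 54x75x132 mm, loose, stands to the right (gate -y) of the gate blade; origin under its centre. Bystander
- power_meter: hand-held optical power meter with red guard, 118x213x90 mm, at the right; origin under its centre. Bystander
- viewer: black infrared viewer lying on its side, 129x157x54 mm, at the left; origin under its centre. Bystander
- hex_keys: hex keys in a red holder beside a black cap, 92x77x37 mm, between the robot and the gate; origin under its centre. Bystander
- lens_case: flat dark case with two round white-rimmed windows, 62x88x15 mm, between the robot and the gate; origin under its centre. Bystander
- lens_box: small light octagonal optic box, 38x42x19 mm, front left of the gate; origin under its centre. Bystander
- brush: thin rod on a round black foot holding a brush, 44x44x130 mm, front left; origin under its centre. Bystander

How it is judged:
By the outcome, as a careful person would: the job done as asked, in the order asked, and still so for the second after the job is handed in, with the robot touching nothing.
It also fails if it takes over 53 s, if anything falls off the work surface, if the arm or the gripper's body presses on something with over 40 N, if the wrist force passes 120 N, or if a joint passes its speed limit or range.

ROBOT

A 6-joint arm with a two-finger parallel gripper is mounted at the origin on a cart in front of the work surface, level with it; the furniture and walls round the work are solid. World frame = base frame: x ahead of the robot, y to its left, z up, the work surface at z = 0. Lengths are in m, angles in rad, forces in N, time in s.
With the tool pointing down it reaches from about 0.25 to 0.775 m from the base axis. Payload 4 kg.
Tool frame: the origin (TCP) lies midway between the tips of the shut fingers; the grasp point (between the pads) lies 19 mm behind it; z points along the fingers, x is the direction in which the jaws open and shut, and the axes are right-handed (so a half turn about z gives the same grasp; the last joint's range is limited). The gripper opens to 94 mm and grips with 3 to 60 N. Pads are 16 mm wide; open, the fingers measure 119 mm over their backs; the gripper's body (75 mm by 177 mm) begins 78 mm behind the grasp point.
Start: joints at [-1.392, 0.087, 1.371, -0, 1.684, -0.103], TCP at [0.153, -0.528, 0.206] pointing down, gripper open.
Joint ranges: [-3.1, 3.1], [-0.76, 2.03], [0.27, 2.55], [-1.08, 4.22], [0.17, 2.65], [-2.57, 2.57]. Speed limits (rad/s): [2.79, 2.79, 3.14, 3.14, 3.14, 3.14].

INTERFACE

Orientations are given as [roll, pitch, yaw] about the fixed x, y, z axes, in that order (R = Rz(yaw) Ry(pitch) Rx(roll)).
In Python, from bench import robot, eyes, close_job gives the robot as it stands.
- The arm moves only by the shell command python3 -m jog 'ROWS'. ROWS is JSON, a list of rows, each a list of 3 entries, a list of its own where there are three numbers: the turn, a rotation vector about the tool's x, y, z in degrees, then the shift along the tool's x, y, z in mm, then the closure, from -1 (fully open) to 1 (shut). In form: [[[wx, wy, wz], [x, y, z], claw], ...]. A call has 1 to 5 rows; each row is the pose to reach, as a shift and turn from the pose commanded when the call began, along the tool's axes at that moment; what a row does not reach only later rows make up. A row lasts 1/10 s, in which the tool goes at most 50 mm and 8.59 degrees, less where a joint would pass 70% of its speed; a pose out of reach is approached as far as the arm can. A call with a gripper value outside its range is refused whole. The fingers move at their own pace and stop on an object; the grip force is fixed at half the most. Time passes only in rows, so rows that repeat a pose let the fingers close. It gives the time, the measured TCP pose, the force and the opening at its end, in the units of the state.
- robot.get_obs(): the state, without advancing time (a new reading comes with each control period).
- eyes.snapshot(name): name is "scene" or "top"; returns (picture, depth): 384x512x3 uint8, red, green, blue; 384x512 float32, m along the optical axis (not along the pixel's ray), 0 where there is no reading.
- eyes.camera_params(name): a dict with "mtx" (3x3 intrinsics, pixels), "world_to_cam" (4x4, takes a point from world to camera coordinates). Camera axes: x right, y up, looking along -z (the intrinsics and any distortion apply to the point x, -y, -z); pixel columns grow to the right and rows downward; lengths in m; the calibration is good to about 2 mm. A picture is of the moment at which its call begins. camera_params takes no time and is no camera call.
- close_job(): hands the job in, once; it reports no verdict.
The state is a dict: "time": time; "joint_positions": joint angles; "qvel": joint speeds; "joint_torque": joint torques, N m; "tool_pos": TCP position; "ee_rot": TCP orientation; "wrist_force": force on the tool from outside, world axes, zero at the start; "wrist_torque": the same for the moment, N m; "width": finger opening in m.
Only numpy, scipy, OpenCV 4.12 (cv2) and the standard library are available. Lean on these libraries where they do the work, as an engineer would, in place of code of your own. Each camera call takes 0.05 s, during which the arm holds its last target. There are 200 camera calls.

## Working session

There is one attempt and no reset: what is moved stays moved. The work goes in short steps, Python scripts to look and compute and a shell command to move; the robot and the scene stay as the last step left them, time stands still between calls to the robot, and variables do not carry over. Pictures are saved under pics/ and viewed, about 8 in all and at most 12, crops included, and the job is handed in when it is done.

```bash
mkdir -p pics; ls
python3 - <<'E'
from bench import robot, eyes
import cv2,numpy as np
o=robot.get_obs(); print({k:np.round(v,3).tolist() for k,v in o.items()})
for n in("scene","top"):
    p,d=eyes.snapshot(n); cv2.imwrite(f"pics/{n}0.png",p[:,:,::-1]); np.save(f"pics/{n}0.npy",d)
    c=eyes.camera_params(n); print({k:np.round(v,4).tolist() if not isinstance(v,str) else v for k,v in c.items()})
E
```

```text
pics
{'time': 0.0, 'joint_positions': [-1.392, 0.088, 1.372, -0.0, 1.684, -0.103], 'qvel': [0.0, 0.0, -0.001, -0.001, 0.001, 0.0], 'joint_torque': [0.0, -34.018, -30.243, 0.072, 0.033, -0.0], 'tool_pos': [0.153, -0.528, 0.204], 'ee_rot': [-3.141, 0.002, -1.289], 'wrist_force': [-0.306, 0.5, -0.099], 'wrist_torque': [-0.007, -0.02, 0.082], 'width': 0.094}
{'mtx': [[440.2635, 0.0, 263.9075], [0.0, 440.2635, 190.4563], [0.0, 0.0, 1.0]], 'world_to_cam': [[-0.6144, -0.789, -0.0037, 0.3259], [0.6185, -0.4845, 0.6186, -0.4022], [-0.4899, 0.3778, 0.7857, -1.3688], [0.0, 0.0, 0.0, 1.0]]}
{'mtx': [[425.8248, 0.0, 251.2281], [0.0, 425.8248, 192.5321], [0.0, 0.0, 1.0]], 'world_to_cam': [[0.0094, -1.0, 0.0027, -0.046], [0.9961, 0.0096, 0.0883, -0.5337], [-0.0883, 0.0019, 0.9961, -1.3859], [0.0, 0.0, 0.0, 1.0]]}
```

View pics/top0.png

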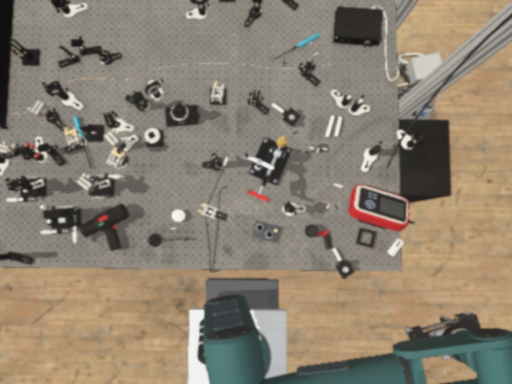

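View pics/scene0.png

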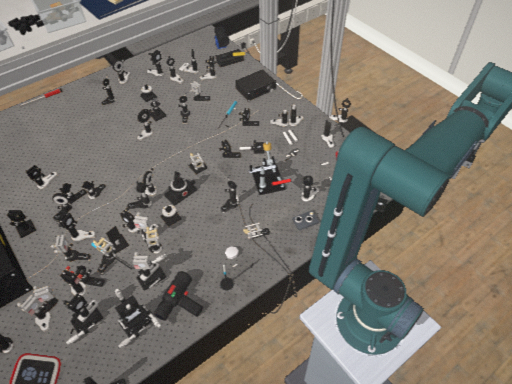

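Top view: gate stand at about (268,160), red bar at (259,196), brass weight at (282,142). Scene view: gate at (268,175), bar at (282,182). I'll enlarge both.

Run:
```python
import cv2,numpy as np
a=cv2.imread("pics/top0.png")[120:220,195:325]; b=cv2.imread("pics/scene0.png")[130:230,205:335]
cv2.imwrite("pics/crop0.png",np.vstack([cv2.resize(x,None,fx=6,fy=6,interpolation=cv2.INTER_CUBIC)[:600] for x in (a,)]))
cv2.imwrite("pics/crop1.png",cv2.resize(b,None,fx=6,fy=6,interpolation=cv2.INTER_CUBIC))
```

```text
(no output)
```

View pics/crop0.png

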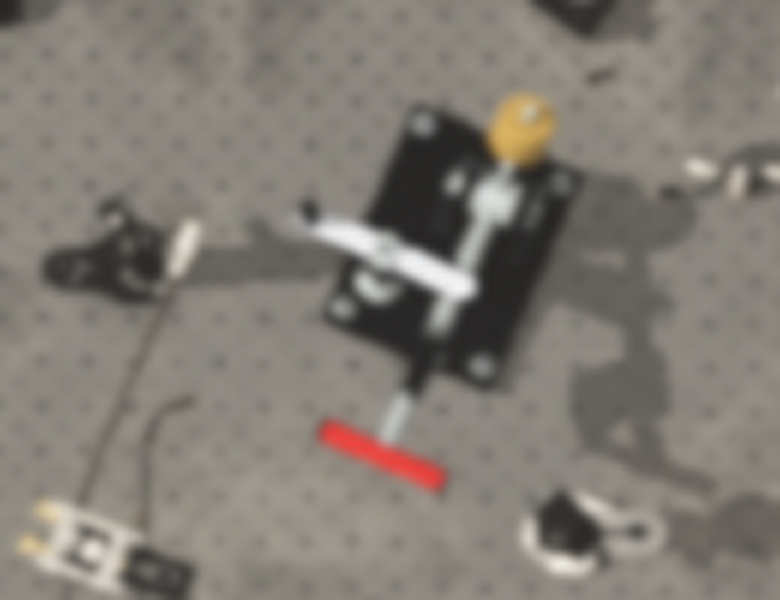

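View pics/crop1.png

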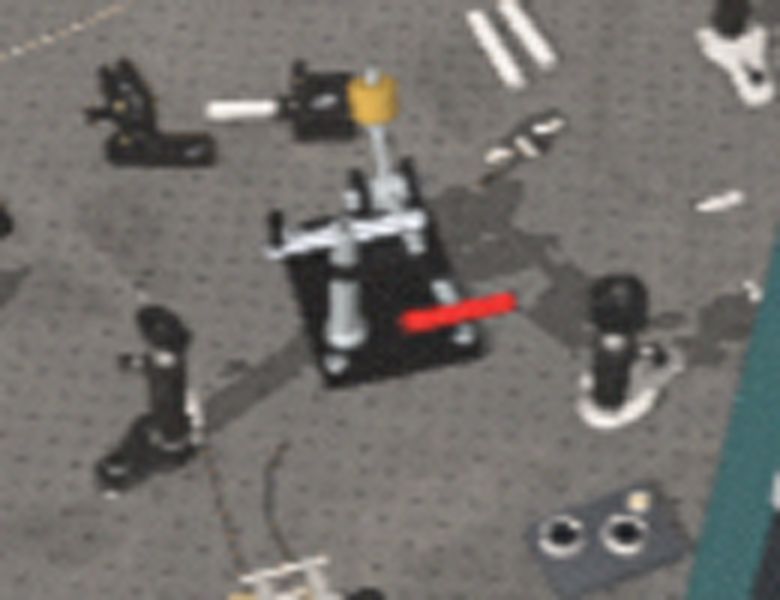

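Top crop: bar ends at crop pixels (322,430)/(444,482), pin top (307,213), foot corners (412,103), (585,172), (495,388), (322,318). Scene crop: bar ends (405,322)/(513,300), pin top (276,213). I'll fit the gate pose and catch angle to these.

```bash
cat > g.py <<'E'
import numpy as np, cv2
from scipy.optimize import least_squares
from bench import eyes
C={n:eyes.camera_params(n) for n in("scene","top")}
OFF={"top":(195,120),"scene":(205,130)}
def proj(n,P):
    c=C[n]; q=np.array(c["world_to_cam"])@np.append(P,1); q=np.array(c["mtx"])@[q[0],-q[1],-q[2]]
    return q[:2]/q[2]
def crop(n,u): return np.array(OFF[n])+(np.array(u)+.5)/6-.5
def W(s,p): # gate -> world
    c,S=np.cos(s[2]),np.sin(s[2]); return np.array([s[0]+c*p[0]-S*p[1],s[1]+S*p[0]+c*p[1],p[2]])
def pin(c,z=.1265): return np.array([-.055+.042*np.sin(c),.042+.042*np.cos(c),z])
E
python3 - <<'E'
from g import *
bl=[-.156,.035,.138]; br=[-.156,-.035,.138]
def pts(s):
    f=s[4]; F=lambda a,b:[f+a*.0675,b*.052,.012]
    return [("top",(322,430),bl),("top",(444,482),br),("scene",(405,322),bl),("scene",(513,300),br),
     ("top",(307,211),pin(s[3],.1395)),("scene",(276,213),pin(s[3],.1395)),
     ("top",(412,103),F(1,1)),("top",(585,172),F(1,-1)),("top",(495,388),F(-1,-1)),("top",(322,318),F(-1,1)),("scene",(330,387),F(-1,1)),("scene",(482,352),F(-1,-1)),
     ("top",(384,250),[-.055,.042,.111])]
R=lambda s:np.concatenate([proj(n,W(s,p))-crop(n,u) for n,u,p in pts(s)])
r=least_squares(R,[.55,-.1,-.35,.1,0],loss="soft_l1"); s=r.x
print(s); print(np.round(R(s).reshape(-1,2),2).tolist())
print("bar",W(s,[-.156,0,.138]),"pin",W(s,pin(s[3])),"col",W(s,[-.055,.042,.1]))
# depth check
for n in C:
    d=np.load(f"pics/{n}0.npy")
    for nm,P in(("bar",W(s,[-.156,0,.144])),("pintop",W(s,pin(s[3],.1395))),("weight",W(s,[.024,0,.149]))):
        u=np.round(proj(n,P)).astype(int); z=-(np.array(C[n]["world_to_cam"])@np.append(P,1))[2]
        print(n,nm,u,round(z,3),np.round(d[u[1]-1:u[1]+2,u[0]-1:u[0]+2],3).tolist())
# iris, detector, other heights near
d=np.load("pics/top0.npy"); c=C["top"]; K=np.array(c["mtx"]); v,u=np.mgrid[0:384,0:512]
cam=np.stack([(u-K[0,2])/K[0,0]*d,-(v-K[1,2])/K[1,1]*d,-d,np.ones_like(d)],-1)
w=cam@np.linalg.inv(np.array(c["world_to_cam"])).T
m=(w[...,2]>.1)&(d>0)&(v<235)&(u>130)&(u<420); 
n,l,st,ce=cv2.connectedComponentsWithStats(m.astype(np.uint8))
for i in range(1,n):
    q=w[l==i]; print(st[i][:5],np.round(q.mean(0)[:2],3),q[:,:3].min(0).round(3),q[:,:3].max(0).round(3))
E
```

```text
[ 0.66185503 -0.11422835 -0.34673393  0.07238544 -0.02130412]
[[-1.09, 0.23], [0.17, -0.43], [-1.28, 0.63], [-0.34, -0.56], [-1.68, -0.58], [-1.94, 0.46], [0.37, 0.48], [0.48, -0.41], [1.73, 0.93], [1.42, 1.83], [1.0, -1.22], [1.55, -2.08], [-2.17, 0.07]]
bar [ 0.51513896 -0.0612152   0.138     ] pin [ 0.64149315 -0.01767254  0.1265    ] col [ 0.62440099 -0.05603734  0.1       ]
scene bar [280 180] 1.531 [[1.5420000553131104, 1.5499999523162842, 1.7059999704360962], [1.5390000343322754, 1.534000039100647, 1.534999966621399], [1.531999945640564, 1.5299999713897705, 1.5260000228881836]]
scene pintop [249 166] 1.58 [[1.7680000066757202, 1.5870000123977661, 1.5800000429153442], [1.7699999809265137, 1.5759999752044678, 1.5779999494552612], [1.7610000371932983, 1.5889999866485596, 1.5809999704360962]]
scene weight [264 144] 1.633 [[1.8240000009536743, 1.6510000228881836, 1.6519999504089355], [1.6349999904632568, 1.6460000276565552, 1.6339999437332153], [1.6410000324249268, 1.625, 1.6349999904632568]]
top bar [258 195] 1.288 [[1.284000039100647, 1.2869999408721924, 1.2910000085830688], [1.2
[... 727 characters left out ...]
324] [0.815 0.306 0.101] [0.847 0.342 0.13 ]
[359  99   4   4  13] [ 0.825 -0.386] [ 0.819 -0.391  0.101] [ 0.83  -0.381  0.109]
[172 103  10   9  49] [0.795 0.198] [0.783 0.185 0.101] [0.81  0.214 0.13 ]
[408 112  12  18  45] [ 0.757 -0.548] [ 0.734 -0.56   0.1  ] [ 0.78  -0.535  0.14 ]
[417 133   3   6  11] [ 0.713 -0.566] [ 0.704 -0.57   0.104] [ 0.721 -0.562  0.11 ]
[277 136  11  14 101] [ 0.682 -0.133] [ 0.666 -0.149  0.1  ] [ 0.701 -0.118  0.155]
[214 152   6  13  30] [0.631 0.067] [0.613 0.06  0.112] [0.647 0.076 0.144]
[245 153  29  49 327] [ 0.574 -0.069] [ 0.498 -0.108  0.1  ] [ 0.645 -0.02   0.15 ]
[284 201  12  13  91] [ 0.482 -0.16 ] [ 0.464 -0.177  0.108] [ 0.501 -0.143  0.134]
```

Run:
```python
from g import *
bl=[-.156,.035,.138]; br=[-.156,-.035,.138]
def pts(s):
    f=s[4]; F=lambda a,b:[f+a*.0675,s[5]+b*.052,.012]
    return [("top",(322,430),bl),("top",(444,482),br),("scene",(405,322),bl),("scene",(513,300),br),
     ("top",(307,211),pin(s[3],.1395)),("scene",(276,213),pin(s[3],.1395)),
     ("top",(412,103),F(1,1)),("top",(585,172),F(1,-1)),("top",(495,388),F(-1,-1)),("top",(322,318),F(-1,1)),("scene",(330,387),F(-1,1)),("scene",(482,352),F(-1,-1)),
     ("top",(384,250),[-.055,.042,.111])]
R=lambda s:np.concatenate([proj(n,W(s,p))-crop(n,u) for n,u,p in pts(s)])
r=least_squares(R,[.55,-.1,-.35,.1,0,0],loss="soft_l1",x_scale=.1); s=r.x
print(s); print(np.round(R(s).reshape(-1,2),2).tolist())
print("bar",W(s,[-.156,0,.138]),"pin",W(s,pin(s[3])),"weight",W(s,[.024,0,.134]))
for n,u,z in [("top",(522,128),.14),("top",(383,457),.14)]:
    c=C[n]; M=np.array(c["world_to_cam"]); px=crop(n,u); K=np.array(c["mtx"])
    d=M[:3,:3].T@[(px[0]-K[0,2])/K[0,0],-(px[1]-K[1,2])/K[1,1],-1]; o=-M[:3,:3].T@M[:3,3]
    print(o+d*(z-o[2])/d[2])
```

```text
[ 0.65920094 -0.12192858 -0.38503968 -0.00812086 -0.02199032  0.01115243]
[[-0.23, -0.0], [0.71, 0.16], [-0.83, 0.14], [0.34, -0.47], [0.14, 0.1], [-0.34, 0.07], [0.21, -0.14], [-0.1, 0.05], [-0.29, 0.84], [-0.17, 0.64], [-0.77, -1.18], [0.14, -1.27], [-0.15, 0.22]]
bar [ 0.51462271 -0.06333562  0.138     ] pin [ 0.63946128 -0.02329417  0.1265    ] weight [ 0.68144374 -0.13094288  0.134     ]
[ 0.68370862 -0.13238492  0.14      ]
[ 0.51417566 -0.0626026   0.14      ]
```

Gate fit: origin (0.659, -0.122), yaw -0.385, catch about 0. It agrees with the single-point checks to about 2 mm. First I'll close the fingers, rise and swing over, jaw axis along the gate's y.

```bash
cat > t.py <<'E'
# usage: t.py gx gy z tilt_deg ...  -> rows from the current measured pose (mm in gate frame)
import sys,numpy as np
from scipy.spatial.transform import Rotation as R
from bench import robot
S=(0.6592,-0.1219,-0.385); o=robot.get_obs()
p=np.array(o["tool_pos"]); R0=R.from_euler("xyz",o["ee_rot"]); G=R.from_euler("z",S[2])
D=G*R.from_matrix(np.array([[0,-1,0],[-1,0,0],[0,0,-1.]]))  # tool x=-gy, y=-gx, z down
q=G.inv().apply(p-[S[0],S[1],0]); print("now gate mm",np.round(q*1000,1),"tilt/err",np.round((D.inv()*R0).as_rotvec(degrees=True),1),"F",np.round(G.inv().apply(o["wrist_force"]),1),"t",round(o["time"],2))
a=[float(x) for x in sys.argv[1:]]
for i in range(0,len(a),4):
    T=D*R.from_euler("x",a[i+3],degrees=True)
    print(np.round((R0.inv()*T).as_rotvec(degrees=True),1).tolist(),np.round(R0.inv().apply(G.apply(np.array(a[i:i+3])/1000)+[S[0],S[1],0]-p)*1000,1).tolist())
E
python3 -m jog '[[[0,0,0],[0,0,-60],1],[[0,0,0],[-30,-50,-60],1],[[0,0,10],[-60,-90,-60],1],[[0,0,20],[-90,-130,-60],1],[[0,0,30],[-110,-170,-60],1]]'; python3 t.py -90 84 200 0
```

```text
time: 0.6
tool_pos: [0.2758, -0.3846, 0.2654]
ee_rot: [-3.142, 0.0, -1.71]
wrist_force: [0.0, 0.4, -0.8]
width: 0.0574
now gate mm [-256.7 -387.4  265.4] tilt/err [  0.   -0.  -14.1] F [-0.1  0.4 -0.8] t 0.6
[-0.0, 0.0, 14.1] [-416.7, -276.4, 65.5]
```

```bash
python3 -m jog '[[[0,0,8],[-40,-27,0],1],[[0,0,14],[-80,-54,0],1],[[0,0,14],[-120,-80,0],1],[[0,0,14],[-160,-107,0],1],[[0,0,14],[-200,-133,0],1]]'; python3 t.py -90 84 200 0
```

```text
time: 1.1
tool_pos: [0.4344, -0.2039, 0.2651]
ee_rot: [3.141, -0.0, -1.948]
wrist_force: [-0.2, -1.3, 0.2]
width: 0.0172
now gate mm [-177.6 -160.4  265.1] tilt/err [-0.   0.  -0.4] F [ 0.3 -1.3  0.2] t 1.1
[0.0, -0.0, 0.4] [-243.7, -89.5, 65.0]
```

```bash
python3 -m jog '[[[0,0,0],[-45,-15,0],1],[[0,0,0],[-90,-30,0],1],[[0,0,0],[-135,-45,0],1],[[0,0,0],[-180,-60,0],1],[[0,0,0],[-220,-75,0],1]]'; python3 -m jog '[[[0,0,0],[0,0,0],1]]'; python3 t.py -90 84 160 0
```

```text
time: 1.6
tool_pos: [0.5852, -0.0267, 0.2648]
ee_rot: [3.141, -0.0, -1.947]
wrist_force: [0.5, -0.7, 0.0]
width: 0.0003
time: 1.7
tool_pos: [0.5861, -0.0247, 0.263]
ee_rot: [3.138, 0.001, -1.942]
wrist_force: [0.4, -1.4, 0.3]
width: 0.0007
now gate mm [-104.2   62.7  263. ] tilt/err [-0.2 -0.1 -0.8] F [ 0.9 -1.1  0.3] t 1.7
[0.2, 0.1, 0.8] [-21.0, -14.9, 102.9]
```

```bash
python3 -m jog '[[[0,0,0],[-18,-8,40],1],[[0,0,0],[-21,-10,80],1],[[0,0,0],[-21,-10,110],1],[[0,0,0],[-21,-10,130],1],[[0,0,0],[-21,-10,140],1]]'
python3 - <<'E'
import sys; sys.path.insert(0,'.')
from bench import eyes
import cv2,numpy as np
a=[cv2.resize(eyes.snapshot("scene")[0][120:220,205:305,::-1],None,fx=5,fy=5,interpolation=2)]
cv2.imwrite("pics/s1.png",a[0])
E
python3 t.py -80 84 121 0
```

```text
time: 2.2
tool_pos: [0.5992, -0.0136, 0.1221]
ee_rot: [3.136, -0.002, -1.949]
wrist_force: [-0.2, -0.7, 0.0]
width: 0.0008
now gate mm [-96.4  77.9 121.6] tilt/err [-0.3  0.1 -0.4] F [ 0.4  0.3 -0.4] t 2.25
[0.3, -0.1, 0.4] [-6.0, -16.4, 0.5]
```

View pics/s1.png

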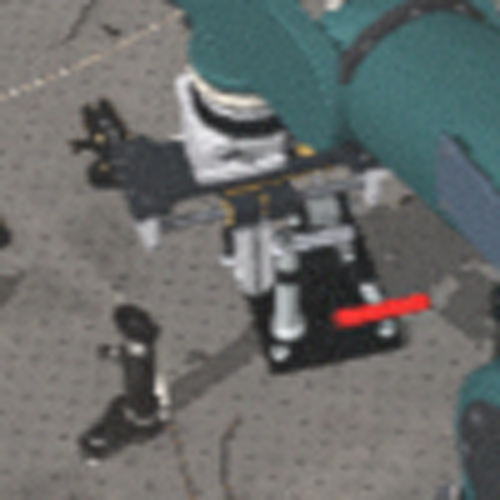

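The fingers stand in front of the hidden pin, tips near (255,290), clear of the column and iris. Now push along the arc.

```bash
python3 -m jog '[[[0,0,0],[-4,-18,0],1],[[0,0,0],[-5,-27,0],1],[[0,0,0],[-5,-34,0],1],[[0,0,0],[-4,-40,0],1],[[0,0,0],[-3,-45,0],1]]'; python3 t.py -44 75 121 0;  python3 -m jog '[[[0,0,0],[2,-5,0],1],[[0,0,0],[5,-9,0],1],[[0,0,0],[9,-13,0],1],[[0,0,0],[14,-16,0],1],[[0,0,0],[19,-19,0],1]]'; python3 t.py -27 51 121 0
```

```text
time: 2.75
tool_pos: [0.639, -0.023, 0.1258]
ee_rot: [3.126, 0.002, -1.946]
wrist_force: [-18.1, 10.5, 8.0]
width: 0.0004
now gate mm [-55.9  84.  125.8] tilt/err [-0.9 -0.1 -0.5] F [-20.7   2.9   8. ] t 2.75
[0.9, 0.1, 0.5] [9.1, -11.9, 4.6]
time: 3.25
tool_pos: [0.644, -0.036, 0.1244]
ee_rot: [3.106, 0.015, -1.938]
wrist_force: [-28.6, 28.2, 10.9]
width: 0.0009
now gate mm [-46.4  73.9 124.4] tilt/err [-2.1 -0.8 -1. ] F [-37.1  15.4  10.9] t 3.25
[2.1, 0.8, 1.0] [23.3, -19.1, 2.4]
```

```bash
python3 - <<'E'
from bench import eyes
import cv2,numpy as np
a=eyes.snapshot("scene")[0][130:210,215:315,::-1]; b=eyes.snapshot("top")[0][120:200,210:310,::-1]
cv2.imwrite("pics/s2.png",np.hstack([cv2.resize(x,(400,320),interpolation=2) for x in(a,b)]))
E
python3 t.py
```

```text
now gate mm [-45.9  72.  124.4] tilt/err [-2.  -0.7 -1. ] F [-33.6  12.9   9. ] t 3.35
```

View pics/s2.png

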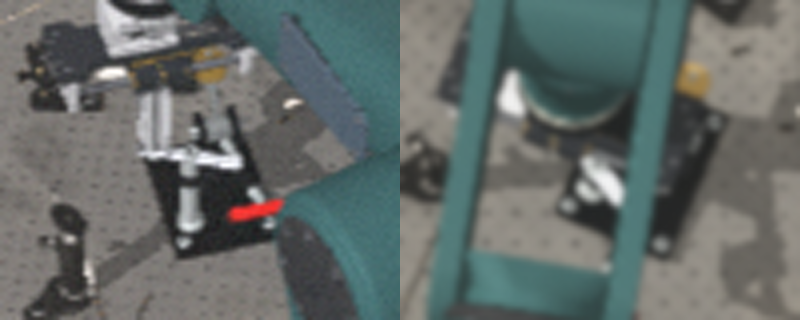

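Fingers are at the pin and the catch has turned to about 0.5 (inner end visible at (620,190) in the right half). But 37 N is too much, so I'll find out where the force acts.

```bash
python3 -m jog '[[[0,0,0],[0,6,0],1],[[0,0,0],[0,9,0],1]]'
python3 - <<'E'
from bench import robot
import numpy as np
from scipy.spatial.transform import Rotation as R
o=robot.get_obs(); G=R.from_euler("z",-.385).inv()
F=G.apply(o["wrist_force"]);M=G.apply(o["wrist_torque"]); print("F",F.round(1),"M",M.round(2),"r0(mm)",(np.cross(F,M)/(F@F)*1000).round(0),"dir",(F/np.linalg.norm(F)).round(2)); print(np.round(o["joint_torque"],1),np.round(o["joint_positions"],2))
E
python3 t.py
```

```text
time: 3.55
tool_pos: [0.6419, -0.0407, 0.1246]
ee_rot: [3.127, 0.007, -1.942]
wrist_force: [-7.2, 10.5, 1.2]
width: 0.0007
F [-10.6   7.    1.2] M [1.34 1.97 0.21] r0(mm) [  -5.   23. -186.] dir [-0.83  0.55  0.09]
[ -6.6 -43.3 -33.6  -3.   -3.    0.2] [-0.16  0.33  1.24  0.01  1.58  1.79]
now gate mm [-46.6  68.8 124.6] tilt/err [-0.8 -0.4 -0.8] F [-10.6   7.    1.2] t 3.55
```

```bash
for i in 1 ; do python3 -m jog '[[[0,0,0],[0,-4,0],1],[[0,0,0],[0,-4,0],1],[[0,0,0],[0,-4,0],1],[[0,0,0],[0,-4,0],1],[[0,0,0],[0,-4,0],1]]' >/dev/null; python3 t.py; done; python3 -m jog '[[[0,0,0],[0,0,0],1],[[0,0,0],[0,0,0],1],[[0,0,0],[0,0,0],1],[[0,0,0],[0,0,0],1],[[0,0,0],[0,0,0],1]]' >/dev/null; python3 t.py
python3 -m jog '[[[0,0,0],[0,12,0],1],[[0,0,0],[0,20,0],1],[[0,0,0],[0,30,0],1],[[0,0,0],[0,40,-40],1],[[0,0,0],[0,40,-80],1]]'
python3 - <<'E'
from bench import eyes
import cv2,numpy as np
a=eyes.snapshot("scene")[0][130:210,215:315,::-1]; b=eyes.snapshot("top")[0][120:200,210:310,::-1]
cv2.imwrite("pics/s3.png",np.hstack([cv2.resize(x,(400,320),interpolation=2) for x in(a,b)]))
E
```

```text
now gate mm [-45.2  67.9 124.4] tilt/err [-1.3 -0.3 -0.7] F [-20.8   6.5   4.5] t 4.05
now gate mm [-45.2  67.9 124.4] tilt/err [-1.3 -0.3 -0.7] F [-21.8   6.1   4.6] t 4.55
time: 5.05
tool_pos: [0.6113, -0.0347, 0.2052]
ee_rot: [3.138, -0.001, -1.948]
wrist_force: [0.9, 0.7, 0.7]
width: 0.0003
```

View pics/s3.png

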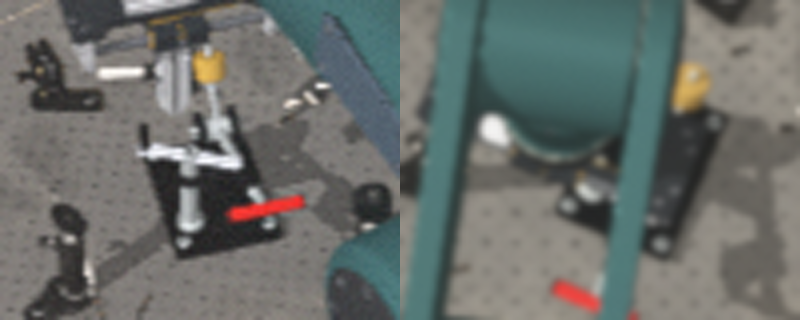

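Run:
```python
from g import *
s=[.6592,-.1219,-.385]
def cr(P): return (((proj("scene",W(s,P))-[215,130])+.5)*4-.5).round(0)
for c in (0,.2,.3,.4,.5,.6,.8,1.0,1.3):
    q=2*np.array([-.055,.042,.1115])-pin(c,.1115); print(c,"top",cr(pin(c,.1395)),"foot",cr(pin(c,.1115)),"inner",cr(q))
```

```text
0 top [142. 142.] foot [143. 162.] inner [232. 143.]
0.2 top [141. 135.] foot [142. 155.] inner [233. 150.]
0.3 top [141. 131.] foot [142. 152.] inner [234. 153.]
0.4 top [141. 128.] foot [142. 149.] inner [233. 157.]
0.5 top [142. 125.] foot [143. 145.] inner [233. 160.]
0.6 top [144. 121.] foot [144. 142.] inner [231. 164.]
0.8 top [147. 115.] foot [148. 136.] inner [228. 170.]
1.0 top [153. 110.] foot [154. 130.] inner [222. 176.]
1.3 top [164. 103.] foot [164. 124.] inner [212. 183.]
```

The force line passes exactly through the pin, and the catch stands at about 0.45. I'll come back centred on the pin and push gently along its tangent, reading the force at each step.

```bash
python3 t.py -70 82 200 0 -60 82 127 0; python3 -m jog '[[[0,0,0],[-15,-5,0],1],[[0,0,0],[-15,-5,30],1],[[0,0,0],[-15,-5,60],1],[[0,0,0],[-15,-7,78],1],[[0,0,0],[-15,-7,78],1]]' >/dev/null; python3 t.py -52 80 127 0
```

```text
now gate mm [-72.2  63.7 214.2] tilt/err [ 0.9 -0.2 -0.4] F [0.8 0.4 1. ] t 5.15
[-0.9, 0.2, 0.4] [-18.2, -2.2, 14.3]
[-0.9, 0.2, 0.4] [-17.9, -11.1, 87.4]
now gate mm [-71.3  78.3 121.1] tilt/err [-0.6  0.1 -0.5] F [-0.5 -0.6 -0.4] t 5.65
[0.6, -0.1, 0.5] [-1.6, -19.3, -6.1]
```

```bash
python3 -m jog '[[[0,0,0],[-2,-8,-6],1],[[0,0,0],[-3,-12,-6],1],[[0,0,0],[-3,-16,-6],1],[[0,0,0],[-3,-18,-6],1],[[0,0,0],[-3,-18,-6],1]]' >/dev/null; python3 t.py
python3 -m jog '[[[0,0,0],[0,-1,0],1],[[0,0,0],[1,-2,0],1],[[0,0,0],[1,-2,0],1]]' >/dev/null; python3 t.py
python3 -m jog '[[[0,0,0],[0,-1,0],1],[[0,0,0],[1,-2,0],1],[[0,0,0],[1,-2,0],1]]' >/dev/null; python3 t.py
python3 -m jog '[[[0,0,0],[0,-1,0],1],[[0,0,0],[1,-2,0],1],[[0,0,0],[1,-2,0],1]]' >/dev/null; python3 t.py
```

```text
now gate mm [-50.3  81.5 133.4] tilt/err [ 0.   0.  -0.4] F [0.1 0.3 0.3] t 6.15
now gate mm [-48.5  80.3 133.5] tilt/err [ 0.   0.  -0.4] F [-0.7 -0.9 -0.8] t 6.45
now gate mm [-47.2  80.1 133.4] tilt/err [-0.1 -0.1 -0.5] F [-2.   1.7  0.1] t 6.75
now gate mm [-46.5  79.8 133.3] tilt/err [-0.3 -0.1 -0.5] F [-6.1  3.   2.1] t 7.05
```

Run:
```python
from bench import eyes,robot
import cv2,numpy as np
from scipy.spatial.transform import Rotation as R
o=robot.get_obs(); G=R.from_euler("z",-.385).inv()
F=G.apply(o["wrist_force"]);M=G.apply(o["wrist_torque"]); print("F",F.round(1),"r0(mm)",(np.cross(F,M)/(F@F)*1000).round(0))
p=[eyes.snapshot("scene") for _ in range(6)]
a=np.mean([x[0] for x in p],0).astype(np.uint8)[135:195,232:302,::-1]
cv2.imwrite("pics/s4.png",cv2.resize(a,None,fx=10,fy=10,interpolation=cv2.INTER_CUBIC))
```

```text
F [-6.1  3.   2.1] r0(mm) [ -51.   30. -193.]
```

View pics/s4.png

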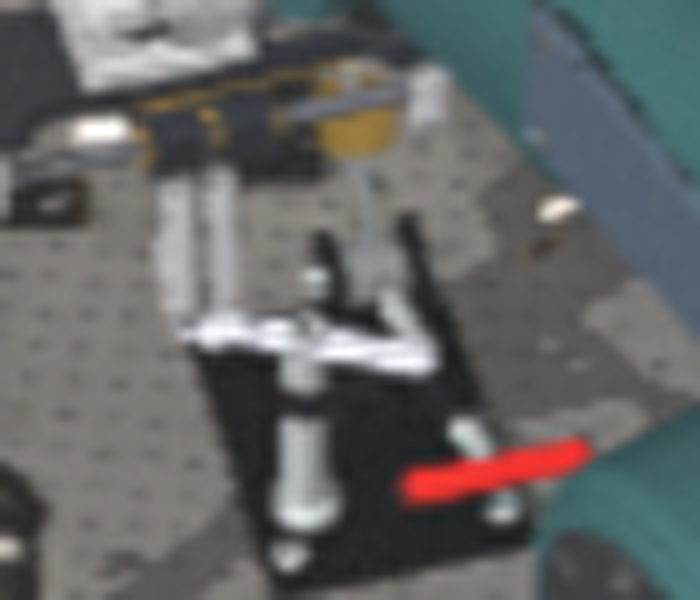

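The fingers sit in front of the pin, tips around (200,325). The catch bar runs from (190,330) to (430,355), so c is about 0.45, and the iris is untouched. I'll lower for more overlap on the pin and push slowly, watching force and position.

```bash
python3 -m jog '[[[0,0,0],[0,6,0],1],[[0,0,0],[0,8,6],1],[[0,0,0],[0,8,11],1],[[0,0,0],[0,8,11],1],[[0,0,0],[0,8,11],1]]' >/dev/null; python3 t.py
python3 -m jog '[[[0,0,0],[1,-4,0],1],[[0,0,0],[1,-8,0],1],[[0,0,0],[1,-8,0],1],[[0,0,0],[1,-8,0],1]]' >/dev/null; python3 t.py
for i in 1 2 3; do python3 -m jog '[[[0,0,0],[1,-2,0],1],[[0,0,0],[2,-4,0],1],[[0,0,0],[2,-4,0],1],[[0,0,0],[2,-4,0],1]]' >/dev/null; python3 t.py; done
```

```text
now gate mm [-52.4  78.2 121.9] tilt/err [-0.   0.  -0.4] F [ 0.3  0.3 -0. ] t 7.85
now gate mm [-47.7  77.6 122.4] tilt/err [-0.5  0.  -0.5] F [-9.1 -0.5  4.4] t 8.25
now gate mm [-47.1  77.3 122.4] tilt/err [-0.9 -0.1 -0.6] F [-15.8   1.8   7.3] t 8.65
now gate mm [-46.6  77.1 122.3] tilt/err [-1.3 -0.2 -0.7] F [-23.8   5.1   9.6] t 9.05
now gate mm [-46.   76.9 122.3] tilt/err [-1.8 -0.4 -0.8] F [-31.8   7.4  12.8] t 9.45
```

```bash
cat > fl.py <<'E'
from bench import eyes,robot
import numpy as np
from scipy.spatial.transform import Rotation as R
o=robot.get_obs(); G=R.from_euler("z",-.385).inv()
F=G.apply(o["wrist_force"]);M=G.apply(o["wrist_torque"]); r=np.cross(F,M)/(F@F)*1000; f=F/np.linalg.norm(F)
q=G.apply(np.array(o["tool_pos"])-[.6592,-.1219,0])*1000
print("F",F.round(1),"M",M.round(2),"M.f",(M@f).round(3))
for x in (-60,-37,-10,24): 
    l=(x-q[0]-r[0])/f[0]; print("line at gx",x,"gy",(q[1]+r[1]+l*f[1]).round(0),"z rel sensor",(r[2]+l*f[2]).round(0))
E
python3 fl.py
python3 - <<'E'
from g import *
s=[.6592,-.1219,-.385]
for d in(60,75,88): 
  for z in(.16,.18,.2): print(d,z,proj("scene",W(s,[-.096,.078+d/1e3,z])).round(0),proj("scene",W(s,[-.096,.078-d/1e3,z])).round(0))
print("tip s4",((proj("scene",W(s,[-.0465,.0798,.133]))-[232,135])*10).round())
E
```

```text
F [-31.8   7.4  12.8] M [1.48 6.15 0.15] M.f 0.015
line at gx -60 gy 85.0 z rel sensor -188.0
line at gx -37 gy 79.0 z rel sensor -197.0
line at gx -10 gy 73.0 z rel sensor -208.0
line at gx 24 gy 65.0 z rel sensor -221.0
60 0.16 [238. 173.] [271. 166.]
60 0.18 [238. 169.] [271. 162.]
60 0.2 [237. 165.] [271. 158.]
75 0.16 [234. 174.] [275. 165.]
75 0.18 [234. 170.] [275. 161.]
75 0.2 [233. 166.] [275. 157.]
88 0.16 [230. 175.] [279. 164.]
88 0.18 [230. 171.] [279. 160.]
88 0.2 [229. 167.] [279. 156.]
tip s4 [188. 293.]
```

The single contact is indeed the pin, and the catch is blocked hard at about 0.45. I'll back off, swing the arm aside and look at the catch before forcing anything.

```bash
python3 -m jog '[[[0,0,0],[0,10,0],1],[[0,0,0],[0,20,0],1],[[0,0,0],[0,25,-40],1],[[0,0,0],[0,25,-85],1],[[0,0,0],[-40,25,-90],1]]'; python3 -m jog '[[[0,0,0],[-45,10,0],1],[[0,0,0],[-90,20,0],1],[[0,0,0],[-135,40,0],1],[[0,0,0],[-180,40,0],1],[[0,0,0],[-220,40,0],1]]'
python3 - <<'E'
from bench import eyes
import cv2,numpy as np
f=lambda n:np.mean([eyes.snapshot(n)[0] for _ in range(6)],0).astype(np.uint8)[:,:,::-1]
a=f("scene");b=f("top"); cv2.imwrite("pics/sf.png",a);cv2.imwrite("pics/tf.png",b)
cv2.imwrite("pics/s5.png",np.hstack([cv2.resize(x,(400,500),interpolation=cv2.INTER_CUBIC) for x in(a[140:190,245:285],b[145:195,240:280])]))
E
```

```text
time: 9.95
tool_pos: [0.6504, -0.0015, 0.2215]
ee_rot: [-3.126, 0.001, -1.955]
wrist_force: [0.4, 0.1, 1.2]
width: 0.0002
time: 10.45
tool_pos: [0.6923, 0.2241, 0.2131]
ee_rot: [-3.139, 0.001, -1.948]
wrist_force: [-0.3, -0.4, -0.3]
width: 0.0004
```

View pics/s5.png

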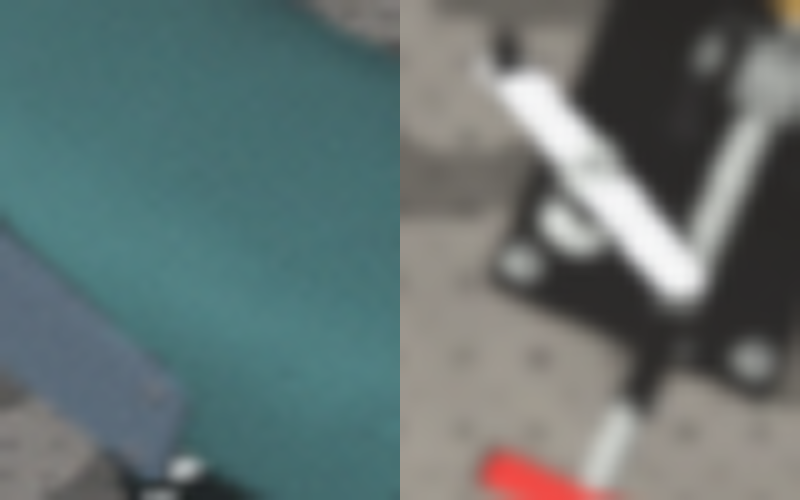

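The top view shows the catch from the pin (505,45) to its inner end (685,285), so c is about 0.5, with its tip against the black blade that starts near (680,310). The forearm hides the scene view. I'll check heights there with averaged depth.

Run:
```python
from g import *
d=np.stack([eyes.snapshot("top")[1] for _ in range(12)]); d[d==0]=np.nan; d=np.nanmedian(d,0)
c=C["top"];K=np.array(c["mtx"]);Mi=np.linalg.inv(np.array(c["world_to_cam"]))
v,u=np.mgrid[145:195,240:282]; z=d[145:195,240:282]
w=np.stack([(u-K[0,2])/K[0,0]*z,-(v-K[1,2])/K[1,1]*z,-z,np.ones_like(z)],-1)@Mi.T
s=[.6592,-.1219,-.385]; cs,sn=np.cos(s[2]),np.sin(s[2]); X=w[...,0]-s[0];Y=w[...,1]-s[1]
gx=(cs*X+sn*Y)*1000; gy=(-sn*X+cs*Y)*1000; h=w[...,2]*1000
m=(h>85)&(abs(gy)<9)&(gx<10)
o=np.argsort(-gx[m]); print("along arm gx,gy,z:"); print(" ".join(f"{a:.0f},{b:.0f},{k:.0f}" for a,b,k in zip(gx[m][o],gy[m][o],h[m][o])))
m=(h>95)&(gy>9)&(gx>-90); o=np.argsort(-gy[m]); print("catch:"," ".join(f"{a:.0f},{b:.0f},{k:.0f}" for a,b,k in zip(gx[m][o],gy[m][o],h[m][o])))
```

```text
along arm gx,gy,z:
9,-2,100 8,1,96 8,7,86 7,-8,86 7,-3,95 6,-1,92 6,3,87 4,5,89 3,-9,87 3,-2,90 3,8,90 2,1,88 2,-6,88 1,4,88 0,-3,90 0,7,88 -0,0,87 -1,-7,87 -2,3,88 -2,-4,88 -3,6,88 -3,-1,87 -4,-8,86 -4,9,89 -4,2,87 -5,-5,86 -5,5,86 -7,8,86 -7,1,86 -8,-7,85 -9,-4,86 -10,-1,86 -12,-5,86 -13,-2,86 -15,1,87 -17,-3,89 -18,-0,88 -19,3,87 -20,-4,89 -21,-1,91 -22,2,89 -22,-6,88 -24,-3,91 -26,0,91 -26,3,88 -27,-4,91 -29,-1,93 -30,2,93 -30,-5,92 -32,-2,94 -33,1,94 -34,4,93 -35,-3,95 -36,-1,96 -38,2,96 -38,-5,96 -40,-2,97 -41,1,98 -41,-6,95 -43,-3,98 -44,-0,100 -45,3,99 -46,-4,98 -47,-1,101 -48,5,90 -49,2,101 -49,-5,98 -49,8,87 -50,-2,100 -51,-7,92 -52,0,102 -53,3,100 -53,6,94 -53,-4,102 -54,-8,93 -55,-1,105 -55,5,92 -56,8,87 -56,2,104 -56,-5,102 -58,-2,104 -58,-6,94 -59,1,105 -60,7,95 -60,4,104 -61,-3,105 -61,-7,94 -62,-0,105 -64,3,106 -64,-4,106 -66,-2,108 -67,1,108 -67,8,113 -68,-3,107 -69,4,113 -70,7,112 -70,0,113 -71,3,112 -72,-4,110 -73,6,113 -73,-1,111 -74,9,111 -74,2,112 -74,-5,110 -76,5,112 -76,-2,113 -77,7,111 -77,0,114 -78,3,111 -79,-4,112 -80,6,112 -81,2,113 -81,-1,122 -82,-5,113 -
[... 1539 characters left out ...]
,51,112 -54,51,112 -47,50,112 -50,49,112 -53,48,115 -46,47,112 -56,46,116 -49,46,117 -59,45,117 -52,45,116 -61,44,107 -55,44,117 -48,43,117 -58,42,116 -51,42,117 -61,41,116 -54,41,116 -62,40,103 -46,40,114 -57,39,117 -50,39,116 -60,38,117 -53,38,118 -62,37,113 -56,37,117 -49,36,118 -58,35,115 -51,35,116 -61,34,112 -54,34,115 -64,33,112 -57,33,113 -59,31,112 -62,30,112 -55,30,113 -65,29,112 -58,29,111 -68,28,110 -61,27,112 -64,26,113 -57,26,113 -67,25,112 -60,25,112 -70,24,112 -63,23,112 -66,22,112 -59,22,112 -69,21,112 -62,20,113 -72,20,112 -65,19,113 -67,18,112 -60,18,111 -70,17,111 -63,16,113 -73,16,112 -66,15,112 -70,14,114 -72,13,111 -65,12,114 -75,11,114 -68,11,113 -77,10,108 -71,10,112
```

```bash
python3 t.py -5 82 200 0; python3 -m jog '[[[0,0,0],[45,5,0],1],[[0,0,0],[90,10,0],1],[[0,0,0],[135,15,0],1],[[0,0,0],[175,20,0],1],[[0,0,0],[200,20,0],1]]'; python3 -m jog '[[[0,0,0],[0,0,0],1]]'; python3 t.py -5 82 124 0
```

```text
now gate mm [-99.4 331.2 212.4] tilt/err [ 0.   0.  -0.4] F [ 0.1 -0.4 -0.3] t 11.65
[-0.0, -0.0, 0.4] [250.0, -92.5, 12.4]
time: 12.15
tool_pos: [0.5977, 0.0416, 0.2131]
ee_rot: [-3.141, -0.001, -1.95]
wrist_force: [0.6, -0.4, 0.8]
width: 0.0007
time: 12.25
tool_pos: [0.5983, 0.0409, 0.2133]
ee_rot: [-3.14, -0.001, -1.952]
wrist_force: [0.8, 0.3, -0.6]
width: 0.0003
now gate mm [-117.6  128.   213.3] tilt/err [ 0.1  0.  -0.2] F [ 0.6  0.6 -0.6] t 12.25
[-0.1, -0.0, 0.2] [46.4, -112.3, 89.5]
```

```bash
python3 -m jog '[[[0,0,0],[20,-45,0],1],[[0,0,0],[46,-90,0],1],[[0,0,0],[46,-112,0],1],[[0,0,0],[46,-112,0],1],[[0,0,0],[46,-112,0],1]]' >/dev/null; python3 t.py -5 82 124 0;  python3 -m jog '[[[0,0,0],[0,0,30],1],[[0,0,0],[0,0,60],1],[[0,0,0],[0,0,85],1],[[0,0,0],[0,0,89],1],[[0,0,0],[0,0,89],1]]' >/dev/null; python3 t.py
for i in 1 2 3; do python3 -m jog '[[[0,0,0],[0,3,0],1],[[0,0,0],[0,6,0],1],[[0,0,0],[0,6,0],1]]' >/dev/null; python3 t.py; done
```

```text
now gate mm [ -5.8  86.9 211.6] tilt/err [-0.1 -0.  -0.5] F [-0.4 -0.4  0.5] t 12.75
[0.1, 0.0, 0.5] [4.9, -0.9, 87.6]
now gate mm [ -6.9  86.9 123.3] tilt/err [-0.1  0.  -0.5] F [-0.2 -0.5 -0. ] t 13.25
now gate mm [-11.2  86.2 125.6] tilt/err [ 0.2 -0.  -0.5] F [-0.3  0.2  0.3] t 13.55
now gate mm [-17.9  85.8 123.6] tilt/err [-0.   0.  -0.4] F [-0.1  0.6 -0.3] t 13.85
now gate mm [-19.8  85.8 123.8] tilt/err [ 0.5 -0.1 -0.4] F [ 9.5  1.2 -3.5] t 14.15
```

The pin resists in both directions, so the catch seems jammed. I'll ease it back toward free travel and feel where the resistance begins.

```bash
for i in 1 2 3; do python3 -m jog '[[[0,0,0],[0,2,0],1],[[0,0,0],[0,4,0],1],[[0,0,0],[0,4,0],1]]' >/dev/null; python3 t.py; done
```

```text
now gate mm [-20.4  85.9 124.1] tilt/err [ 1.  -0.1 -0.4] F [16.9  1.7 -5.6] t 14.45
now gate mm [-20.9  86.  124.4] tilt/err [ 1.5 -0.2 -0.3] F [24.1  2.2 -9.9] t 14.75
now gate mm [-36.   85.6 123.4] tilt/err [-0.1  0.  -0.4] F [ 0.8 -0.5  0.7] t 15.05
```

It broke free and slid back with almost no force. Now go round and push forward gently to see where resistance starts.

```bash
python3 -m jog '[[[0,0,0],[0,-5,-40],1],[[0,0,0],[0,20,-60],1],[[0,0,0],[0,50,-50],1],[[0,0,0],[2,50,-20],1],[[0,0,0],[2,50,1],1]]' >/dev/null; python3 -m jog '[[[0,0,0],[0,0,0],1],[[0,0,0],[0,0,0],1]]' >/dev/null;  python3 t.py
for i in 1 2 3 4 5 6 ; do python3 -m jog '[[[0,0,0],[0,-2,0],1],[[0,0,0],[0,-4,0],1]]' >/dev/null; python3 t.py; done
```

```text
now gate mm [-86.1  83.2 122.4] tilt/err [-0.1  0.  -0.4] F [ 0.6 -0.3  0.2] t 15.75
now gate mm [-80.4  83.5 124.3] tilt/err [ 0.2 -0.  -0.4] F [0.2 0.  0.1] t 15.95
now gate mm [-76.9  83.4 123.1] tilt/err [ 0.1 -0.  -0.4] F [-0.1  0.2  0.2] t 16.15
now gate mm [-73.3  83.3 122.5] tilt/err [ 0.   0.  -0.4] F [-0.4  0.  -0.7] t 16.35
now gate mm [-69.4  83.4 122.4] tilt/err [-0.   0.  -0.4] F [-0.3  0.5  0.5] t 16.55
now gate mm [-65.5  83.5 122.4] tilt/err [-0.   0.  -0.4] F [-0.2 -0.4  0.1] t 16.75
now gate mm [-62.2  83.5 122.2] tilt/err [-0.1  0.  -0.4] F [-2.4 -0.5  1.7] t 16.95
```

```bash
for i in 1 2 3 4 5; do python3 -m jog '[[[0,0,0],[0,-1,0],1],[[0,0,0],[0,-2,0],1]]' >/dev/null; python3 t.py; done
python3 - <<'E'
from bench import eyes
import cv2,numpy as np
a=np.mean([eyes.snapshot("scene")[0] for _ in range(4)],0).astype(np.uint8)[135:195,232:302,::-1]
cv2.imwrite("pics/s6.png",cv2.resize(a,None,fx=8,fy=8,interpolation=cv2.INTER_CUBIC))
E
python3 fl.py
```

```text
now gate mm [-61.   83.5 122.2] tilt/err [-0.2  0.  -0.5] F [-5.3  0.5  1.6] t 17.15
now gate mm [-60.   83.5 122. ] tilt/err [-0.3  0.  -0.5] F [-8.6  0.3  2.8] t 17.35
now gate mm [-59.1  83.5 121.9] tilt/err [-0.5  0.1 -0.5] F [-10.5  -0.2   3.5] t 17.55
now gate mm [-58.3  83.5 121.8] tilt/err [-0.7  0.1 -0.5] F [-13.7  -0.3   3.7] t 17.75
now gate mm [-57.4  83.4 121.7] tilt/err [-0.8  0.1 -0.5] F [-15.3  -1.    4.8] t 17.95
F [-14.1  -0.7   5. ] M [-0.17  2.69 -0.05] M.f 0.009
line at gx -60 gy 80.0 z rel sensor -191.0
line at gx -37 gy 81.0 z rel sensor -199.0
line at gx -10 gy 82.0 z rel sensor -208.0
line at gx 24 gy 84.0 z rel sensor -220.0
```

View pics/s6.png

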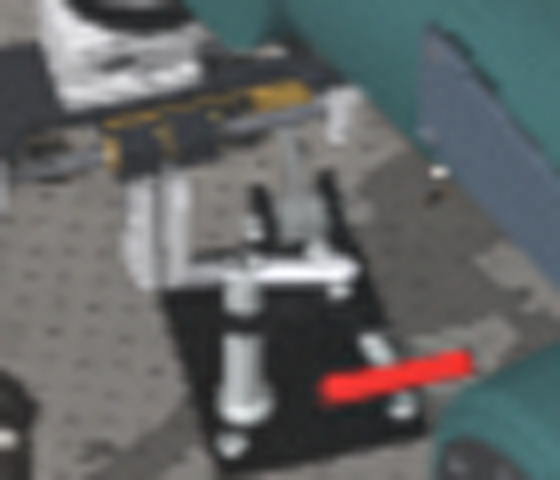

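The catch lies across the rod (tip at (350,270)), and resistance builds steadily from c≈0.15 as it rides onto the rising rod. The push is clean and through the pin alone, so I'll keep a firm steady push with force well under the wrist limit, reading as I go.

```bash
python3 -m jog '[[[0,0,0],[1,-5,0],1],[[0,0,0],[2,-10,0],1],[[0,0,0],[3,-14,0],1],[[0,0,0],[5,-18,0],1],[[0,0,0],[6,-20,0],1]]' >/dev/null; python3 t.py;  python3 -m jog '[[[0,0,0],[1,-2,0],1],[[0,0,0],[2,-4,0],1],[[0,0,0],[3,-6,0],1]]' >/dev/null; python3 t.py; python3 fl.py|head -3
```

```text
now gate mm [-49.5  82.1 120.6] tilt/err [-2.4 -0.3 -0.8] F [-43.6   6.7  16.8] t 18.65
now gate mm [-46.4  81.1 120.1] tilt/err [-2.8 -0.4 -0.9] F [-48.1   9.4  14.9] t 18.95
F [-48.1   9.4  14.9] M [ 1.79  9.23 -0.03] M.f -0.001
line at gx -60 gy 83.0 z rel sensor -188.0
line at gx -37 gy 79.0 z rel sensor -195.0
```

```bash
for i in 1 2; do python3 -m jog '[[[0,0,0],[1,-2,0],1],[[0,0,0],[2,-4,0],1],[[0,0,0],[3,-5,0],1]]' >/dev/null; python3 t.py; done
```

```text
now gate mm [-44.7  80.5 119.9] tilt/err [-3.2 -0.6 -1. ] F [-55.3  14.2  18.4] t 19.25
now gate mm [-22.3  68.4 119.4] tilt/err [-0.9  0.3 -0.6] F [ 1.3  0.6 -0.8] t 19.55
```

It gave way at about 57 N and now moves freely. I'll lift away and measure the catch angle from top-camera depth.

```bash
python3 -m jog '[[[0,0,0],[0,8,-30],1],[[0,0,0],[-10,12,-70],1],[[0,0,0],[-40,30,-90],1],[[0,0,0],[-80,50,-90],1],[[0,0,0],[-120,70,-90],1]]' >/dev/null; python3 -m jog '[[[0,0,0],[-40,10,0],1],[[0,0,0],[-80,20,0],1],[[0,0,0],[-120,30,0],1],[[0,0,0],[-120,30,0],1]]' >/dev/null; python3 t.py
cat > cm.py <<'E'
from g import *
S=[eyes.snapshot("top") for _ in range(4)]
d=np.stack([x[1] for x in S]); d[d==0]=np.nan; d=np.nanmedian(d,0)
cv2.imwrite("pics/tl.png",S[0][0][:,:,::-1])
c=C["top"];K=np.array(c["mtx"]);Mi=np.linalg.inv(np.array(c["world_to_cam"]))
v,u=np.mgrid[120:210,215:300]; z=d[120:210,215:300]
w=np.stack([(u-K[0,2])/K[0,0]*z,-(v-K[1,2])/K[1,1]*z,-z,np.ones_like(z)],-1)@Mi.T
s=[.6592,-.1219,-.385]; cs,sn=np.cos(s[2]),np.sin(s[2]); X=w[...,0]-s[0];Y=w[...,1]-s[1]
gx=(cs*X+sn*Y)*1000; gy=(-sn*X+cs*Y)*1000; h=w[...,2]*1000
f=lambda m:print(int(m.sum()),np.c_[gx[m],gy[m],h[m]].mean(0).round(0) if m.any() else "")
r=np.hypot(gx+55,gy-42)
m=(r<55)&(r>32)&(h>124)&(h<150)&(gy>20); print("pin"); f(m)
m=(r<60)&(h>106)&(h<121)&(gy>12); print("catch");f(m); q=np.c_[gx[m]+55,gy[m]-42]; print("axis angle from y toward +x:",[np.arctan2(e[0]*np.sign(e[1]),abs(e[1])).round(2) for e in [np.linalg.svd(q)[2][0]]])
for a in (-60,-80,-100,-140): m=(abs(gy)<4)&(abs(gx-a)<4)&(h>60); print("rod",a,np.median(h[m]).round(0) if m.any() else None)
m=(h>200); print("tall px",int(m.sum()))
E
python3 cm.py
```

```text
now gate mm [-119.   313.2  211.7] tilt/err [ 0.  -0.1 -0.8] F [-0.1  0.1 -1.1] t 20.45
pin
10 [-13.  49. 139.]
catch
111 [-58.  40. 113.]
axis angle from y toward +x: [np.float64(1.36)]
rod -60 106.0
rod -80 113.0
rod -100 124.0
rod -140 136.0
tall px 0
```

The catch is now at about 1.4 (pin at gate (-13,49)) and the arm is still down. Next, the crossbar: tilt the fingers forward and come in under it.

```bash
python3 t.py -200 200 230 20 -270 100 220 40 -260 0 200 55
```

```text
now gate mm [-116.3  307.1  212.6] tilt/err [ 0.1  0.  -0.4] F [-0.4 -0.4 -0.3] t 20.65
[19.9, 0.0, 0.4] [106.5, 84.3, -17.5]
[39.9, 0.1, 0.4] [206.1, 155.0, -7.5]
[54.9, 0.2, 0.4] [306.1, 145.6, 12.5]
```

```bash
python3 -m jog '[[[8,0,0],[30,35,-20],1],[[16,0,0],[65,65,-30],1],[[24,0,0],[100,95,-30],1],[[32,0,0],[135,125,-25],1],[[38,0,0],[170,145,-20],1]]'; python3 t.py -265 0 205 55
```

```text
time: 21.15
tool_pos: [0.4669, 0.101, 0.2328]
ee_rot: [-2.472, 0.002, -1.949]
wrist_force: [-0.6, 0.0, 0.9]
width: 0.0002
now gate mm [-262.   134.3  232.8] tilt/err [38.4 -0.2 -0.3] F [-0.6 -0.2  0.9] t 21.15
[16.6, 0.4, 0.2] [134.4, 20.2, 19.2]
```

```bash
python3 -m jog '[[[6,0,0],[35,5,5],1],[[12,0,0],[70,10,10],1],[[17,0,0],[105,15,15],1],[[17,0,0],[135,20,19],1],[[17,0,0],[135,20,19],1]]'; python3 t.py -224 0 154 55 -159 0 108 55
```

```text
time: 21.65
tool_pos: [0.437, -0.0105, 0.1974]
ee_rot: [-2.191, -0.015, -1.971]
wrist_force: [-0.4, 0.4, 0.5]
width: 0.0003
now gate mm [-247.8   19.8  197.4] tilt/err [54.4  1.2  0.4] F [-0.5  0.3  0.5] t 21.65
[0.6, -1.2, 0.2] [18.8, 21.5, 45.0]
[0.6, -1.2, 0.2] [17.2, 21.2, 124.6]
```

```bash
python3 -m jog '[[[0,0,0],[9,12,15],1],[[0,0,0],[18,21,30],1],[[0,0,0],[18,21,45],1],[[0,0,0],[18,21,45],1],[[0,0,0],[18,21,45],1]]'; python3 t.py -224 0 154 55 -159 0 108 55
```

```text
time: 22.15
tool_pos: [0.4547, -0.0341, 0.1603]
ee_rot: [-2.185, -0.011, -1.966]
wrist_force: [0.4, 0.3, 0.8]
width: 0.0004
now gate mm [-222.5    4.5  160.3] tilt/err [54.8  0.8  0.2] F [0.3 0.5 0.8] t 22.15
[0.2, -0.8, 0.2] [4.5, 6.0, 2.5]
[0.2, -0.8, 0.2] [3.3, 6.2, 82.1]
```

```bash
python3 -m jog '[[[0,0,0],[4,7,15],1],[[0,0,0],[4,7,35],1],[[0,0,0],[4,7,55],1],[[0,0,0],[4,7,75],1],[[0,0,0],[4,7,82],1]]'; python3 -m jog '[[[0,0,0],[0,0,0],1]]'>/dev/null; python3 t.py -153 0 116 55
python3 - <<'E'
from bench import eyes
import cv2,numpy as np
a=np.mean([eyes.snapshot("scene")[0] for _ in range(4)],0).astype(np.uint8)[135:215,225:325,::-1]
b=eyes.snapshot("top")[0][140:220,215:315,::-1]
cv2.imwrite("pics/s7.png",np.hstack([cv2.resize(x,(400,320),interpolation=2) for x in(a,b)]))
E
```

```text
time: 22.65
tool_pos: [0.5114, -0.0623, 0.1059]
ee_rot: [-2.187, -0.012, -1.965]
wrist_force: [-0.3, 0.1, 0.5]
width: 0.0005
now gate mm [-159.9   -0.3  105.7] tilt/err [54.7  0.9  0.1] F [-0.4 -0.5 -0.1] t 22.75
[0.3, -0.8, 0.3] [-0.3, -12.4, -0.3]
```

View pics/s7.png

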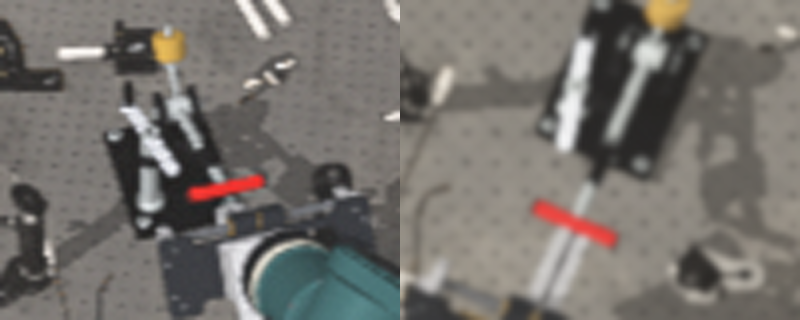

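The catch is parallel to the arm and well clear. The fingers are centred under the bar with the detector clear of the gripper. Now compute the arc waypoints.

```bash
cat > arc.py <<'E'
import sys,subprocess,numpy as np
L=[]
for a in map(float,sys.argv[1:]):
    th=.384+a; t=np.radians(55-25*a); z=np.array([np.sin(t),-np.cos(t)]); n=np.array([np.cos(t),np.sin(t)])
    p=np.array([-168*np.cos(th),75+168*np.sin(th)])+15*z-16*n; L+=[p[0],0,p[1],np.degrees(t)]
print(subprocess.run(["python3","t.py"]+[str(x) for x in L],capture_output=True,text=True).stdout)
E
python3 arc.py 0 .05 .1 .16 .22
```

```text
now gate mm [-1.603e+02 -1.000e-01  1.063e+02] tilt/err [54.8  0.8  0.1] F [-0.4 -0.8 -0.2] t 23.0
[0.2, -0.8, 0.2] [-0.0, -12.5, 0.5]
[-1.0, -0.8, 0.2] [0.0, -20.4, -1.5]
[-2.3, -0.8, 0.2] [0.1, -28.4, -3.2]
[-3.8, -0.8, 0.2] [0.1, -38.0, -4.6]
[-5.3, -0.8, 0.2] [0.2, -47.7, -5.5]
```

```bash
python3 -m jog '[[[0,0,0],[0,-7,0],1],[[0,0,0],[0,-13,0],1],[[-1,0,0],[0,-20,-2],1],[[-2,0,0],[0,-28,-3],1],[[-4,0,0],[0,-38,-5],1]]'>/dev/null; python3 arc.py .16 .24 .31 .38 .45 .52; python3 fl.py|head -1
```

```text
now gate mm [-143.3   -0.5  137.9] tilt/err [50.4  0.9  0.2] F [-0.6 -1.1 -0.8] t 23.5
[0.6, -0.8, 0.2] [-0.4, -2.4, -0.5]
[-1.4, -0.8, 0.2] [-0.4, -15.2, -2.5]
[-3.2, -0.8, 0.2] [-0.3, -26.5, -3.4]
[-4.9, -0.8, 0.2] [-0.3, -37.9, -3.5]
[-6.7, -0.8, 0.2] [-0.2, -49.1, -2.7]
[-8.4, -0.8, 0.2] [-0.2, -60.3, -1.2]

F [-0.6 -1.1 -0.8] M [-0.04  0.53 -0.1 ] M.f -0.312
```

```bash
python3 -m jog '[[[-1,0,0],[0,-10,-2],1],[[-2,0,0],[0,-20,-3],1],[[-4,0,0],[0,-31,-4],1],[[-5,0,0],[0,-40,-4],1],[[-7,0,0],[0,-49,-3],1]]'>/dev/null; python3 arc.py .45 .52 .59 .66 .73 .8
cat > bar.py <<'E'
from g import *
for n in C:
    p,d=eyes.snapshot(n); h=cv2.cvtColor(p,cv2.COLOR_RGB2HSV); m=((h[...,0]<6)|(h[...,0]>174))&(h[...,1]>170)&(h[...,2]>120)&(d>0)
    M=np.array(C[n]["world_to_cam"]);K=np.array(C[n]["mtx"]); v,u=np.nonzero(m); z=d[m]
    w=np.c_[(u-K[0,2])/K[0,0]*z,-(v-K[1,2])/K[1,1]*z,-z,np.ones_like(z)]@np.linalg.inv(M).T
    X=w[:,0]-.6592;Y=w[:,1]+.1219;c,s=np.cos(-.385),np.sin(-.385); g=np.c_[c*X+s*Y,-s*X+c*Y,w[:,2]]*1000
    k=(abs(g[:,1])<50)&(g[:,0]>-200)&(g[:,0]<80)&(g[:,2]>100)
    if k.sum()>3:
        q=np.median(g[k],0); print(n,k.sum(),q.round(0),"a=",round(float(np.arctan2(q[2]-4-75,-q[0])-.384),2))
E
python3 bar.py
```

```text
now gate mm [-1.137e+02 -1.000e-01  1.793e+02] tilt/err [43.6  0.8  0.2] F [ 0.  -0.4 -1.1] t 24.0
[0.2, -0.8, 0.1] [-0.1, 1.5, 1.0]
[-1.6, -0.8, 0.1] [-0.1, -9.8, 1.2]
[-3.3, -0.8, 0.1] [-0.1, -21.0, 2.2]
[-5.1, -0.8, 0.1] [-0.1, -32.1, 4.0]
[-6.8, -0.8, 0.1] [-0.1, -43.1, 6.6]
[-8.6, -0.8, 0.0] [-0.1, -53.8, 10.0]

top 59 [-108.   -1.  210.] a= 0.5
```

The arm follows (0.50 by camera). Continue past balance, slowly.

```bash
python3 -m jog '[[[-1,0,0],[0,-8,1],1],[[-2,0,0],[0,-15,2],1],[[-4,0,0],[0,-23,3],1],[[-5,0,0],[0,-31,4],1],[[-6,0,0],[0,-38,6],1]]'>/dev/null; python3 bar.py; python3 arc.py .7 .75 .8 .85 .9 .95
```

```text
top 78 [-75.  -3. 231.] a= 0.73
now gate mm [-8.110e+01 -2.000e-01  2.017e+02] tilt/err [37.8  0.8  0.3] F [-1.  -0.1 -0.2] t 24.7
[-0.3, -0.8, -0.0] [-0.1, 0.8, -0.7]
[-1.5, -0.8, -0.0] [-0.2, -7.1, 0.6]
[-2.8, -0.8, -0.0] [-0.2, -15.0, 2.3]
[-4.0, -0.8, -0.1] [-0.2, -22.7, 4.3]
[-5.3, -0.8, -0.1] [-0.3, -30.3, 6.8]
[-6.5, -0.8, -0.1] [-0.3, -37.7, 9.7]
```

```bash
python3 -m jog '[[[-1,0,0],[0,-6,1],1],[[-2,0,0],[0,-12,2],1],[[-3,0,0],[0,-18,3],1],[[-4,0,0],[0,-23,4],1],[[-5,0,0],[0,-29,6],1]]'>/dev/null; python3 bar.py; python3 arc.py .9 1.0 ; python3 -m jog '[[[0,0,0],[0,-3,1],1],[[-1,0,0],[0,-6,2],1],[[0,0,0],[0,-6,2],1],[[0,0,0],[0,-6,2],1]]' >/dev/null; python3 bar.py; python3 t.py
```

```text
top 79 [-43.   1. 243.] a= 0.93
now gate mm [-53.9  -0.3 214.7] tilt/err [32.7  0.8  0.3] F [-0.6 -0.3 -0.6] t 25.3
[-0.2, -0.8, -0.1] [-0.3, -0.9, 0.4]
[-2.7, -0.8, -0.1] [-0.4, -16.1, 5.2]

scene 24 [ 24.  15. 244.] a= 1.33
top 59 [ 27.  -2. 247.] a= 1.35
now gate mm [-4.970e+01 -2.000e-01  2.149e+02] tilt/err [32.6  0.8  0.3] F [-0.5  0.6 -0.1] t 25.8
```

The arm has gone over to its stop by itself. Retreat and verify.

```bash
python3 -m jog '[[[0,0,0],[0,15,-10],1],[[0,0,0],[0,30,-40],1],[[0,0,0],[0,40,-80],1],[[0,0,0],[0,50,-120],1],[[0,0,0],[0,60,-150],1]]'>/dev/null; python3 t.py -300 250 300 20; python3 bar.py
```

```text
now gate mm [-181.9    2.1  311.8] tilt/err [32.8  0.7  0.3] F [ 0.3 -0.1 -0. ] t 26.3
[-12.8, -0.8, -0.2] [-247.0, 106.0, -57.6]
scene 44 [ 23.   0. 244.] a= 1.33
top 60 [ 28.  -2. 246.] a= 1.35
```

Swing left so the cameras can check the other objects against the first pictures (last view).

```bash
python3 -m jog '[[[0,0,0],[-40,10,-10],1],[[0,0,0],[-80,20,-20],1],[[0,0,0],[-120,30,-30],1],[[0,0,0],[-160,40,-30],1],[[0,0,0],[-160,40,-30],1]]'>/dev/null; python3 -m jog '[[[0,0,0],[0,0,0],1],[[0,0,0],[0,0,0],1],[[0,0,0],[0,0,0],1],[[0,0,0],[0,0,0],1],[[0,0,0],[0,0,0],1]]'; python3 bar.py; python3 cm.py | head -5
python3 - <<'E'
import cv2,numpy as np
a=cv2.imread("pics/top0.png");b=cv2.imread("pics/tl.png")
f=lambda x:cv2.resize(x[60:260,140:420],(392,280),interpolation=2)
d=cv2.absdiff(cv2.GaussianBlur(a,(3,3),0),cv2.GaussianBlur(b,(3,3),0))*2
cv2.imwrite("pics/s8.png",np.vstack([np.hstack([f(a),f(b)]),np.hstack([f(d),f(d)*0])]))
E
```

```text
time: 27.4
tool_pos: [0.5079, 0.1137, 0.3113]
ee_rot: [-2.571, -0.011, -1.967]
wrist_force: [-0.4, -0.9, 0.6]
width: 0.0006
scene 27 [ 25. -13. 245.] a= 1.33
top 59 [ 28.  -2. 247.] a= 1.35
pin
11 [-13.  49. 137.]
catch
112 [-57.  41. 113.]
axis angle from y toward +x: [np.float64(1.37)]
```

View pics/s8.png

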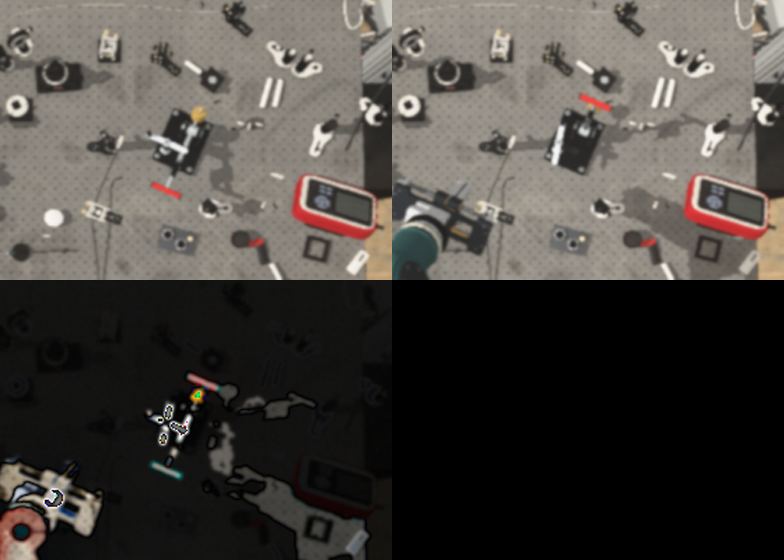

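The only changes are the arm, the catch, shadows and the robot itself. Iris, detector, meter, case and keys show no shift. Handing in.

```bash
python3 -c "
from bench import close_job; print(close_job())"
```

```text
the job is handed in; nothing more can be done
None
```

The gate is open and the job is handed in, at about 27.5 s of the 53 s allowed. I pushed the catch clear by its pin, then lifted the crossbar slowly with the closed fingers until the arm passed its balance point and went up on its own.

**Last checks**
- **Arm:** it measured 1.33–1.35 rad (stop at 1.36) in both cameras. It still did about 1.6 s after it left the fingers, with the robot clear.
- **Catch:** about 1.37 rad, well past the 0.92 needed, with the pin measured near its stop.
- **Other objects:** comparing before and after top views, I saw no shift of the iris, detector, power meter, lens case or hex keys. At the end the robot hid the lens box and brush from the top camera, and the viewer lay outside the compared area. I did not check those three, though nothing was moved near them.

**What did not match the description**
- **Catch stiffness:** the catch was far stiffer than the 0.5 N stated, apparently because it rubbed on the sloping arm rod. It jammed at about 0.5 rad. I eased it back once, then pushed it through with about 60 N at the fingers, below the 120 N wrist limit.
- **Release:** when it gave way, the fingers jumped forward about 20 mm. The pin swung to near its stop and the arm stayed down.

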